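# Pop the kiln fuse hatch

## Task

The kiln has tripped: open the fuse box, the wider of the two grey boxes on the bench, so that its fuses can be looked at. Its hatch has a push-push latch: with shut fingertips press the hatch in once at the round mark until it stops, draw straight back up so that it pops up by itself, then stay clear of it and watch for two seconds that it stays up. Do not press it a second time (that would latch it shut again), leave the narrow box's hatch shut, and do not pick up or shift the jar and tiles standing around.

Things in the scene. Friction and masses are not known exactly. Their poses are not given: they have to be found in the camera images.
- fusebox: the wide box, fixed on a wooden block 4 to 33 mm high (156 by 140 mm): grey sheet steel, 130 mm deep (its x), 120 mm wide (y), 75 mm high to its rim, two black cable glands on its back (+x). Origin: centre of its underside, on the block; z up. Hatch hinged along y at x = +60 mm, z = 74 mm, free edge in front (-x). Turned up to 0.6 rad
- fusebox_hatch (a joint): wide box's hatch, rad: 0 shut and latched (start), negative pressed in (hard stop -0.065, 6 mm at the mark; latch lets go once beyond about -0.03), positive open: on letting go a spring lifts the front edge 80 mm, to a stop at 0.75, in about half a second. About 3 N at the mark moves it in, little more down to the stop. Pressed in again after popping, it latches shut
- fusebox_press (a point): centre of the round mark (thin dark ring, 24 mm across) on the upper face of the wide hatch, an aluminium plate 120 mm deep, 109 mm wide, 12 mm thick set in the box's mouth, 9 mm proud of the rim. The mark is 25 mm back from the front edge, midway across, 84 mm above the box's underside while shut; it moves with the hatch, z = the face's normal
- fusebox_pin (a joint): the wide hatch's small brass latch pin, hidden inside; nothing to touch. Metres sideways: 0 in the catch (start), about -0.008 when the hatch is pressed in, about +0.008 once the hatch has popped
- sensorbox: the narrow box, not to be opened: same make, on a block of its own, 4 to 33 mm high; 130 mm deep by 72 mm wide by 75 mm high, one cable gland at the back. Origin: centre of its underside; axes as for the wide box. The two boxes may have changed sides
- sensorbox_hatch (a joint): hatch of the narrow box (120 by 61 mm), with the same latch and the same values in rad: 0 shut; it starts shut and has to stay shut
- jar: loose white jar with a dark lid, 54 mm across, 75 mm high, standing between the boxes; origin at the centre of its underside. A bystander
- flat_tile: loose glazed brown tile, 75 by 115 by 12 mm with two low ribs, lying flat beyond the boxes; origin at the centre of its underside. A bystander
- ridge_tile: loose glazed brown half-round tile, 110 mm long (its x), about 80 mm wide, 37 mm high, lying hollow side down beyond the boxes; origin at the centre of its underside. A bystander

How it is judged:
By the outcome, as a careful person would: the job done as asked, in the order asked, and still so for the second after the job is handed in, with the robot touching nothing.
It also fails if it takes over 32 s, if anything falls off the work surface, if the arm or the gripper's body presses on something with over 40 N, if the wrist force passes 120 N, or if a joint passes its speed limit or range.

## Robot

A 7-joint arm with a two-finger parallel gripper is mounted at the origin on the work surface. World frame = base frame: x ahead of the robot, y to its left, z up, the work surface at z = 0. Lengths are in mm, angles in rad, forces in N, time in s.
With the tool pointing down it reaches from about 425 to 925 mm from the base axis. Payload 6.8 kg.
Tool frame: the origin (TCP) lies at the very end of the fingers, on their centre line; the grasp point (between the pads) lies 19 mm behind it; x points along the fingers, y is the direction in which the jaws open and shut, and the axes are right-handed (so a half turn about x gives the same grasp; the last joint's range is limited). The gripper opens to 88 mm and grips with 3 to 60 N. Pads are 20 mm wide; open, the fingers measure 115 mm over their backs; the gripper's body (75 mm by 178 mm) begins 61 mm behind the grasp point.
Start: joints at [1.044, 0.477, 0.022, 1.555, -0.011, 1.109, -0.083], TCP at [274.509, -616.678, 222.664] pointing down, gripper open.
Joint ranges: [-2.96, 2.96], [-0.34, 2.1], [-1.41, 1.46], [0.24, 2.44], [-1.37, 4.51], [0.17, 1.92], [-2.96, 2.96]. Speed limits (rad/s): [2.39, 2.39, 3.14, 3.14, 3.14, 3.14, 3.14].

## Interface

Orientations are given as a unit quaternion [w, x, y, z].
In Python, from plant import sense, capture, sign_off gives the robot as it stands.
- The arm moves only by the shell command python3 -m crank 'ROWS'. ROWS is JSON, a list of rows, each a list of 7 numbers: the shift along the world's x, y, z in cm, then the turn, a rotation vector about the world's x, y, z in rad, then the closure, from 0 (fully open) to 1 (shut). A call has exactly 8 rows; each row is the pose to reach, as a shift and turn from the pose measured when the call began; what a row does not reach only later rows make up. A row lasts 1/8 s, in which the tool goes at most 62.5 mm and 10.7 degrees, less where a joint would pass 70% of its speed; a pose out of reach is approached as far as the arm can. A call with a gripper value outside its range is refused whole. The fingers move at their own pace and stop on an object; the grip force is fixed at half the most. Time passes only in rows, so rows that repeat a pose let the fingers close, or fill a call up. It gives the time, the measured TCP pose, the force and the opening at its end, in the units of the state.
- sense(): the state, without advancing time (a new reading comes with each control period).
- capture(name): name is "scene" or "top" or "wrist"; returns a dict with "color" (400x640x3 uint8, blue, green, red), "range_z" (400x640 float32, mm along the optical axis (not along the pixel's ray), 0 where there is no reading), "fx", "fy", "cx", "cy" (pixels), "rvec" (rotation vector, rad) and "tvec" (3), from world to camera coordinates, as OpenCV has them. Camera axes: x right, y down, z forward; pixel columns grow to the right and rows downward; lengths in mm; the calibration is good to about 2 mm. A picture is of the moment at which its call begins.
- sign_off(): hands the job in, once; it reports no verdict.
The state is a dict: "clock": time; "joints": joint angles; "qvel": joint speeds; "effort": joint torques, N m; "ee_pos": TCP position; "tool_rot": TCP orientation; "wrist_force": force on the tool from outside, world axes, zero at the start; "torque": the same for the moment, N m; "grip_width": finger opening in mm.
Only numpy, scipy, OpenCV 4.12 (cv2) and the standard library are available. Lean on these libraries where they do the work, as an engineer would, in place of code of your own. Each camera call takes 0.05 s, during which the arm holds its last target.

## Working session

There is one attempt and no reset: what is moved stays moved. The work goes in short steps, Python scripts to look and compute and a shell command to move; the robot and the scene stay as the last step left them, time stands still between calls to the robot, and variables do not carry over. Pictures are saved under pics/ and viewed, and the job is handed in when it is done.

```bash
ls; mkdir -p pics; python3 - <<'E'
from plant import sense,capture
import cv2,numpy as np
s=sense();print(s)
for n in("top","scene"):
    c=capture(n);cv2.imwrite(f"pics/{n}0.png",c["color"]);np.savez(f"{n}0.npz",**c)
    print(n,c["fx"],c["fy"],c["cx"],c["cy"],c["rvec"],c["tvec"])
E
```

```text
pics
{'clock': 0.0, 'joints': array([ 1.04388388,  0.47778463,  0.0223401 ,  1.5564314 , -0.01149672,
        1.10929715, -0.0831246 ]), 'qvel': array([ 0.00150298,  0.00077963, -0.00059866,  0.00010875, -0.00185001,
       -0.00077465, -0.0005856 ]), 'effort': array([ 2.25803424e-04, -5.82848346e+01,  1.53492272e+00, -2.72602469e+01,
       -5.42969839e-02,  1.70054182e-02,  1.48343820e-04]), 'ee_pos': array([ 274.24913659, -616.12376391,  221.70057831]), 'tool_rot': array([-0.14638402, -0.69148126, -0.1476002 ,  0.69183781]), 'wrist_force': array([ 0.06660095,  0.54074956, -0.27660722]), 'torque': array([-0.03662581, -0.04729893,  0.07043465]), 'grip_width': 87.82319240051083}
top 520.2750570245731 520.2750570245731 315.1217867309198 189.42876290656437 [ 2.12121457 -2.17888363  0.18634133] [  -4.29968134  632.79534097 1072.2117745 ]
scene 372.6430702361245 372.6430702361245 316.0994064480139 195.3009516302634 [ 1.92472272  1.23211038 -0.60509297] [-241.30163884 -266.7020907  1287.62106972]
```

View pics/top0.png

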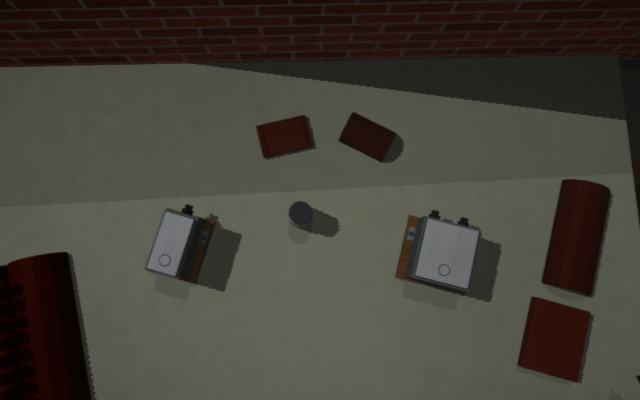

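View pics/scene0.png

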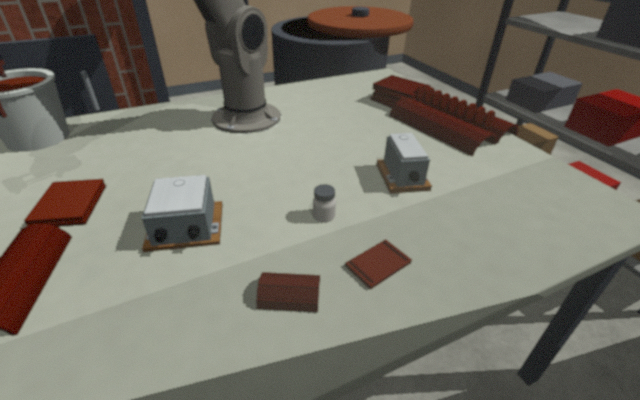

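In the top view, the wide hatch is on the right at about (446,253), with its ring near (444,270). The narrow box is at (172,243) and the jar at (300,215). The block height isn't known, so I'll measure it from range and a second view.

```bash
cat > h.py <<'E'
import numpy as np,cv2
def load(n):
    c=dict(np.load(n)); R=cv2.Rodrigues(c["rvec"])[0]; return c,R
def back(c,R,u,v,z):
    p=np.array([(u-c["cx"])/c["fx"]*z,(v-c["cy"])/c["fy"]*z,z]); return R.T@(p-c["tvec"].ravel())
def ray(c,R,u,v,h):
    o=-R.T@c["tvec"].ravel(); d=R.T@np.array([(u-c["cx"])/c["fx"],(v-c["cy"])/c["fy"],1]); return o+d*(h-o[2])/d[2]
E
python3 - <<'E'
from h import *
c,R=load("top0.npz")
g=c["color"].astype(int).mean(2)
m=np.zeros(g.shape,np.uint8); m[205:300,405:490]=(g[205:300,405:490]>115)*255
ks,_=cv2.findContours(m,cv2.RETR_EXTERNAL,cv2.CHAIN_APPROX_NONE)
k=max(ks,key=cv2.contourArea); print(cv2.contourArea(k),cv2.minAreaRect(k))
pl=np.zeros_like(m);cv2.drawContours(pl,[k],-1,255,-1); pl=cv2.erode(pl,np.ones((5,5)))
vs,us=np.nonzero(pl); P=np.array([back(c,R,u,v,c["range_z"][v,u]) for u,v in zip(us,vs)])
print("hatch n",len(P),"z med",np.median(P[:,2]),np.percentile(P[:,2],[5,95]))
A=np.c_[P[:,:2]-P[:,:2].mean(0),np.ones(len(P))];print("plane",np.linalg.lstsq(A,P[:,2],rcond=None)[0])
h=np.median(P[:,2])
for q in cv2.boxPoints(cv2.minAreaRect(k)): print("corner",q,ray(c,R,*q,h))
# ring: dark pixels vs local median inside plate
gl=g.astype(np.float32); med=cv2.medianBlur(g.astype(np.uint8),21).astype(float)
d=((med-g)>8)&(pl>0); vs,us=np.nonzero(d); s=vs>255
print("ring px",s.sum(),us[s].min(),us[s].max(),vs[s].min(),vs[s].max())
e=cv2.fitEllipse(np.c_[us[s],vs[s]].astype(np.float32)); print(e, ray(c,R,*e[0],h))
# scene ring
for (u,v) in [(100,240),(300,300)]: 
    print("table z",back(c,R,u,v,c["range_z"][v,u]))
im=c["color"][195:305,390:500]; cv2.imwrite("pics/topcrop.png",cv2.resize(im,None,fx=5,fy=5,interpolation=cv2.INTER_NEAREST))
c,R=load("scene0.npz"); cv2.imwrite("pics/scenecrop.png",cv2.resize(c["color"][165:255,130:240],None,fx=6,fy=6,interpolation=cv2.INTER_CUBIC))
for (u,v) in [(180,195),(179,183)]: print("scene",back(c,R,u,v,c["range_z"][v,u]))
E
```

```text
1.0 ((426.5, 234.5), (1.0, 1.0), 90.0)Traceback (most recent call last):
  File "<stdin>", line 9, in <module>
IndexError: too many indices for array: array is 1-dimensional, but 2 were indexed
```

```bash
true
cat > m.py <<'E'
from h import *
c,R=load("top0.npz")
g=c["color"].astype(int).mean(2)
print(c["color"][250,440],c["color"][270,435],c["color"][320,440],c["color"][284,450])
H,W=g.shape; V,U=np.mgrid[:H,:W]
z=c["range_z"]; pc=np.stack([(U-c["cx"])/c["fx"]*z,(V-c["cy"])/c["fy"]*z,z],-1)-c["tvec"].ravel()
X=pc@R
np.save("X.npy",X)
print("table z",np.median(X[300:390,200:400,2]))
sub=X[225:280,420:475,2]; h=np.median(sub); print("hatch h",h,np.percentile(sub,[5,95]))
m=np.zeros(g.shape,np.uint8); m[200:305,395:500]=((np.abs(X[...,2]-h)<6)&(z>0))[200:305,395:500]*255
ks,_=cv2.findContours(m,cv2.RETR_EXTERNAL,cv2.CHAIN_APPROX_NONE)
k=max(ks,key=cv2.contourArea); r=cv2.minAreaRect(k); print(cv2.contourArea(k),r)
Q=[ray(c,R,*q,h) for q in cv2.boxPoints(r)]
for q in Q: print("corner",q.round(1))
print("sides",[np.linalg.norm(Q[i]-Q[i-1]).round(1) for i in range(4)])
pl=np.zeros_like(m);cv2.drawContours(pl,[k],-1,255,-1); pl=cv2.erode(pl,np.ones((9,9)))
med=cv2.medianBlur(g.astype(np.uint8),21).astype(float)
d=((med-g)>8)&(pl>0); vs,us=np.nonzero(d); s=vs>258;vs=vs[s];us=us[s]
print("ring px",len(us),us.min(),us.max(),vs.min(),vs.max())
e=cv2.fitEllipse(np.c_[us,vs].astype(np.float32)); print(e, ray(c,R,*e[0],h))
cv2.imwrite("pics/topcrop.png",cv2.resize(c["color"][195:305,390:500],None,fx=5,fy=5,interpolation=cv2.INTER_NEAREST))
E
python3 m.py
```

```text
[115 112 111] [114 112 110] [81 94 91] [68 67 65]
table z 0.17339630111908527
hatch h 95.11482894106585 [85.51871034 98.48497684]
3079.0 ((446.834228515625, 253.38482666015625), (55.915069580078125, 62.28609085083008), 12.994616508483887)
corner [ 440.6 -211.9   95.1]
corner [ 562.6 -247.8   95.1]
corner [ 533.8 -358.4   95.1]
corner [ 412.5 -320.6   95.1]
sides [np.float64(112.2), np.float64(127.2), np.float64(114.3), np.float64(127.1)]
ring px 68 438 450 264 276
((443.84613037109375, 269.6960144042969), (11.441627502441406, 11.804352760314941), 106.44164276123047) [ 454.23759777 -276.25626451   95.11482894]
```

```bash
python3 - <<'E'
from h import *
X=np.load("X.npy"); c,R=load("top0.npz")
# near-ring depth patch, colour-masked plate
g=c["color"].astype(int)
m=np.zeros(g.shape[:2],np.uint8); m[205:300,400:490]=(g.mean(2)>104)[205:300,400:490]*255
ks,_=cv2.findContours(m,cv2.RETR_EXTERNAL,cv2.CHAIN_APPROX_NONE); k=max(ks,key=cv2.contourArea); r=cv2.minAreaRect(k)
print(cv2.contourArea(k),r); h=95
Q=[ray(c,R,*q,h) for q in cv2.boxPoints(r)]
print(np.round(Q,1),[np.linalg.norm(Q[i]-Q[i-1]).round(1) for i in range(4)])
pl=np.zeros_like(m);cv2.drawContours(pl,[k],-1,255,-1);pl=cv2.erode(pl,np.ones((7,7)))>0
P=X[pl]; P=P[np.isfinite(P[:,2])]; print(len(P),np.percentile(P[:,2],[5,25,50,75,95]))
A=np.c_[P[:,:2]-P[:,:2].mean(0),np.ones(len(P))];print("plane",np.linalg.lstsq(A,P[:,2],rcond=None)[0])
c2,R2=load("scene0.npz"); z=c2["range_z"]
for h in (90,95,100,105): 
    p=ray(c,R,443.85,269.7,h); q=R2@p+c2["tvec"].ravel(); print(h,p.round(1),c2["fx"]*q[0]/q[2]+c2["cx"],c2["fy"]*q[1]/q[2]+c2["cy"])
for (u,v) in [(180,195),(175,198),(195,193)]: print("scene",back(c2,R2,u,v,z[v,u]).round(1))
cv2.imwrite("pics/scenecrop.png",cv2.resize(c2["color"][165:255,130:240],None,fx=7,fy=6,interpolation=cv2.INTER_CUBIC))
E
```

```text
2820.0 ((446.8729248046875, 252.80137634277344), (51.83891296386719, 58.36642074584961), 12.380758285522461)
[[ 443.8 -217.6   95. ]
 [ 558.5 -250.1   95. ]
 [ 532.9 -352.9   95. ]
 [ 418.8 -318.7   95. ]] [np.float64(104.2), np.float64(119.2), np.float64(106.0), np.float64(119.1)]
2187 [91.99995812 93.93810717 95.30548865 96.61738384 98.6275317 ]
plane [-2.15508678e-02  1.13512637e+00  9.91486532e+01]
90 [ 454.2 -277.6   90. ] 178.05485943265998 185.4329123151718
95 [ 454.2 -276.3   95. ] 178.19034572364 183.41517456193156
100 [ 454.3 -275.   100. ] 178.32669886703135 181.38452715691534
105 [ 454.3 -273.7  105. ] 178.46392720882267 179.34084580698666
scene [ 501.2 -279.4   96.7]
scene [ 508.  -290.3   97. ]
scene [ 508.7 -250.    97.9]
```

View pics/topcrop.png

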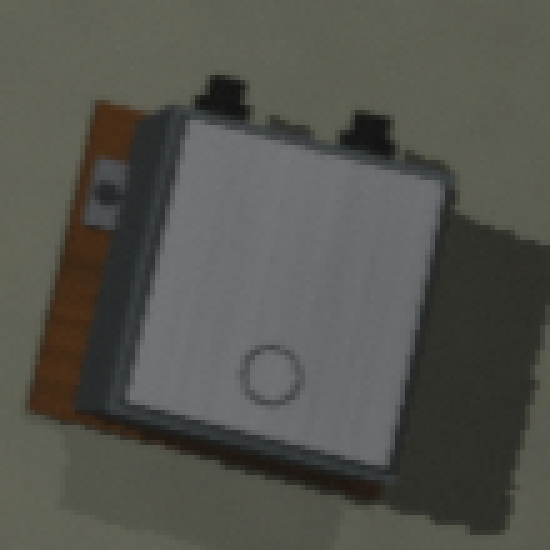

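View pics/scenecrop.png

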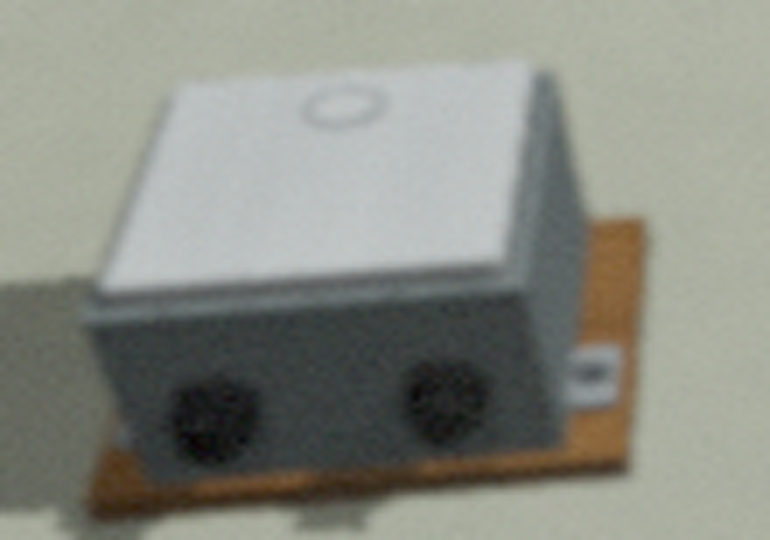

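The mark is at about (454,-276), 96 mm high. Range from both views and the scene ring at (179,183) agree, and the block works out at about 12 mm high. The plate measures 119 x 105 mm (given: 120 x 109), turned -0.28 rad. Next I'll travel to above it with the fingers closing.

```bash
python3 -m crank '[[2.5,5,0,0,0,0,1],[5,10,0,0,0,0,1],[7.5,15,0,0,0,0,1],[10,20,0,0,0,0,1],[13,25.5,-1,0,0,0,1],[16,31,-3,0,0,0,1],[18,34,-5,0,0,0,1],[18,34,-7,0,0,0,1]]'
python3 - <<'E'
from plant import sense,capture
import cv2,numpy as np
s=sense();print(s["ee_pos"],s["tool_rot"],s["grip_width"],s["wrist_force"],s["clock"])
for n in ("wrist","top"):
    c=capture(n);cv2.imwrite(f"pics/{n}1.png",c["color"]);np.savez(f"{n}1.npz",**c)
E
```

```text
clock: 1.1
ee_pos: [456.3, -272.2, 151.1]
tool_rot: [0.148, 0.691, 0.15, -0.691]
wrist_force: [0.2, -1.3, -0.4]
grip_width: 11.2
[ 456.29435201 -272.20219532  151.07600527] [ 0.14828551  0.6913493   0.15031104 -0.69098057] 11.18077351975305 [ 0.18197852 -1.3499425  -0.44619297] 1.1
```

View pics/wrist1.png

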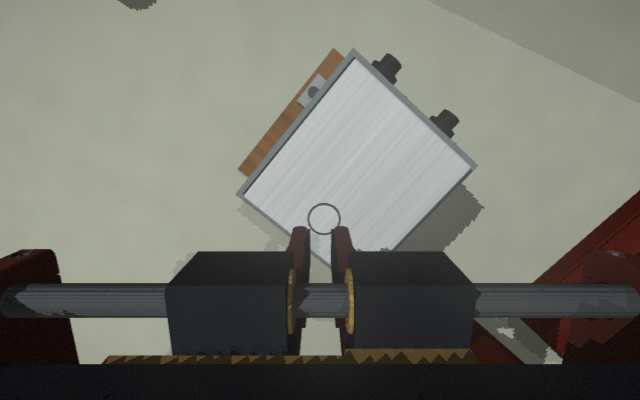

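View pics/top1.png

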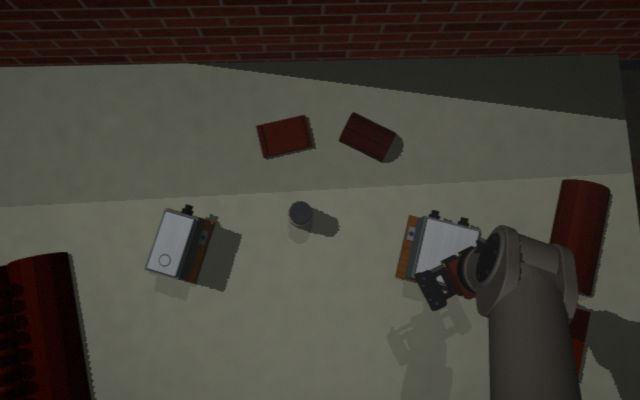

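```bash
python3 - <<'E'
from h import *
from scipy.spatial.transform import Rotation as T
from plant import sense
s=sense(); q=s["tool_rot"]; print(T.from_quat([*q[1:],q[0]]).as_matrix().round(3), s["grip_width"],s["ee_pos"])
c,R=load("wrist1.npz")
g=c["color"].mean(2).astype(np.uint8)
w=g[195:243,300:347]
d=(cv2.medianBlur(g,31).astype(int)-g)>20
m=np.zeros_like(g);m[200:240,304:344]=d[200:240,304:344]*255
n,l,st,_=cv2.connectedComponentsWithStats(m); 
for i in range(1,n): print(st[i])
for h in(94,96,98): print(h,ray(c,R,323.5,219,h).round(1))
z=c["range_z"]; V=[back(c,R,u,v,z[v,u]) for v in range(100,190,5) for u in range(335,385,5) if z[v,u]>0]; V=np.array(V); print(len(V),np.median(V[:,2]),np.percentile(V[:,2],[5,95]))
V=np.array([back(c,R,u,v,z[v,u]) for v in range(208,218) for u in range(314,332) if z[v,u]>0]);print(len(V),np.median(V,0) if len(V) else 0)
c,R=load("top1.npz"); 
q=R@s["ee_pos"]+c["tvec"].ravel(); print("tcp in top",c["fx"]*q[0]/q[2]+c["cx"],c["fy"]*q[1]/q[2]+c["cy"])
E
```

```text
[[-0.005  0.408 -0.913]
 [ 0.004 -0.913 -0.408]
 [-1.    -0.005  0.003]] 3.3280315222445616 [ 453.00960115 -274.64331645  149.68397889]
[304 203  40  37 457]
94 [ 455.2 -275.1   94. ]
96 [ 455.8 -274.8   96. ]
98 [ 456.4 -274.5   98. ]
180 95.36524878074621 [94.45614489 96.46698003]
180 [ 459.84962064 -272.09186871   96.18385149]
tcp in top 450.48518701459057 270.34112791511586
```

Wrist view: the ring is at (323,219), which gives (455.5,-275,95.5). That matches the top view to 2 mm. Now down to just above it, with the fingers shut.

```bash
python3 -m crank '[[0.1,0,-1.5,0,0,0,1],[0.2,-0.1,-3,0,0,0,1],[0.2,-0.1,-4.2,0,0,0,1],[0.2,-0.1,-4.7,0,0,0,1],[0.2,-0.1,-4.7,0,0,0,1],[0.2,-0.1,-4.7,0,0,0,1],[0.2,-0.1,-4.7,0,0,0,1],[0.2,-0.1,-4.7,0,0,0,1]]'
```

```text
clock: 2.2
ee_pos: [455.2, -275.8, 103.0]
tool_rot: [-0.146, -0.69, -0.149, 0.693]
wrist_force: [-0.2, 0.4, -0.2]
grip_width: 0.6
```

```bash
python3 -m crank '[[0,0,-0.3,0,0,0,1],[0,0,-0.6,0,0,0,1],[0,0,-0.8,0,0,0,1],[0,0,-1.0,0,0,0,1],[0,0,-1.1,0,0,0,1],[0,0,-1.2,0,0,0,1],[0,0,-1.3,0,0,0,1],[0,0,-1.3,0,0,0,1]]'
```

```text
clock: 3.2
ee_pos: [454.9, -275.6, 89.9]
tool_rot: [-0.146, -0.69, -0.149, 0.693]
wrist_force: [-2.6, 1.4, 4.3]
grip_width: 0.4
```

```bash
python3 -m crank '[[0,0,-0.05,0,0,0,1],[0,0,-0.1,0,0,0,1],[0,0,-0.12,0,0,0,1],[0,0,-0.15,0,0,0,1],[0,0,-0.18,0,0,0,1],[0,0,-0.2,0,0,0,1],[0,0,-0.2,0,0,0,1],[0,0,-0.2,0,0,0,1]]'
```

```text
clock: 4.2
ee_pos: [454.9, -275.7, 89.0]
tool_rot: [-0.146, -0.69, -0.149, 0.693]
wrist_force: [-6.2, 3.0, 14.8]
grip_width: 0.2
```

The force rose from 4 to 15 N and the tool stopped short of its target (89.0 reached, 87.9 commanded), so the hatch is at its stop. Now straight up, quickly.

```bash
python3 -m crank '[[0,0,6,0,0,0,1],[0,0,12,0,0,0,1],[0,0,17,0,0,0,1],[0,0,20,0,0,0,1],[0,0,22,0,0,0,1],[0,0,22,0,0,0,1],[0,0,22,0,0,0,1],[0,0,22,0,0,0,1]]'
python3 - <<'E'
from plant import sense,capture
import cv2,numpy as np
for n in ("wrist","scene"):
    c=capture(n);cv2.imwrite(f"pics/{n}2.png",c["color"]);np.savez(f"{n}2.npz",**c)
E
```

```text
clock: 5.2
ee_pos: [454.5, -275.5, 307.7]
tool_rot: [-0.146, -0.69, -0.15, 0.693]
wrist_force: [-0.2, 1.0, 0.2]
grip_width: 0.3
```

View pics/wrist2.png

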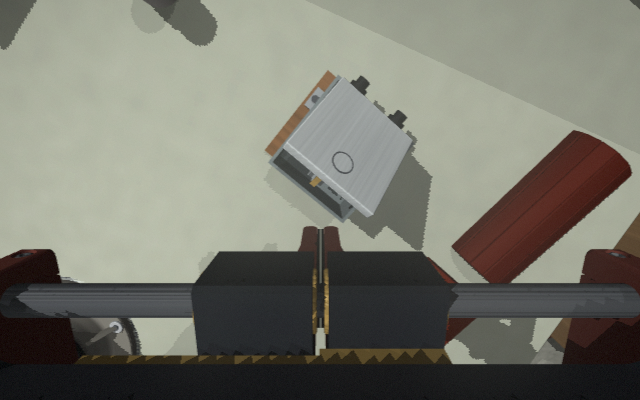

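View pics/scene2.png

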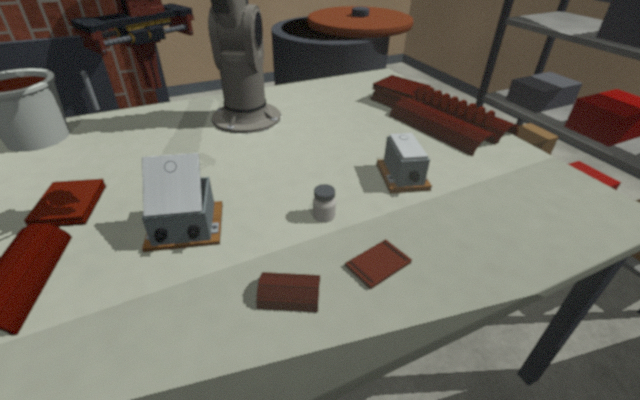

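The hatch has popped up: its ring is at (343,162) in the wrist view, with the interior visible at (315,180). The narrow box is shut, and the jar and tiles haven't moved. I'll hold still and watch for over two seconds.

```bash
for i in 1 2 3; do python3 -m crank '[[0,0,0,0,0,0,1],[0,0,0,0,0,0,1],[0,0,0,0,0,0,1],[0,0,0,0,0,0,1],[0,0,0,0,0,0,1],[0,0,0,0,0,0,1],[0,0,0,0,0,0,1],[0,0,0,0,0,0,1]]' | head -2; done
python3 - <<'E'
from plant import capture
from h import *
for n in ("wrist","scene"):
    c=capture(n);cv2.imwrite(f"pics/{n}3.png",c["color"]);np.savez(f"{n}3.npz",**c)
    c0,_=load(n+"2.npz"); d=np.abs(c["color"].astype(int)-c0["color"]).max(2); print(n,"changed px",(d>40).sum())
c,R=load("wrist3.npz"); z=c["range_z"]
for u,v in [(343,162),(330,175),(370,110)]: print(back(c,R,u,v,z[v,u]).round(1))
c,R=load("scene3.npz");c0,_=load("scene0.npz")
d=np.abs(c["color"].astype(int)-c0["color"]).max(2)
for nm,(u0,u1,v0,v1) in dict(narrow=(370,440,125,195),jar=(305,345,180,225),ridge=(250,325,265,315),flat=(340,415,235,290)).items(): print(nm,(d[v0:v1,u0:u1]>40).sum())
E
```

```text
clock: 6.3
ee_pos: [454.6, -275.5, 308.1]
clock: 7.3
ee_pos: [454.6, -275.5, 308.1]
clock: 8.3
ee_pos: [454.6, -275.6, 308.1]
wrist changed px 451
scene changed px 0
[ 487.5 -284.4  156.6]
[ 472.8 -276.6  172.4]
[ 547.3 -293.5  100.6]
narrow 0
jar 0
ridge 0
flat 0
```

View pics/scene3.png

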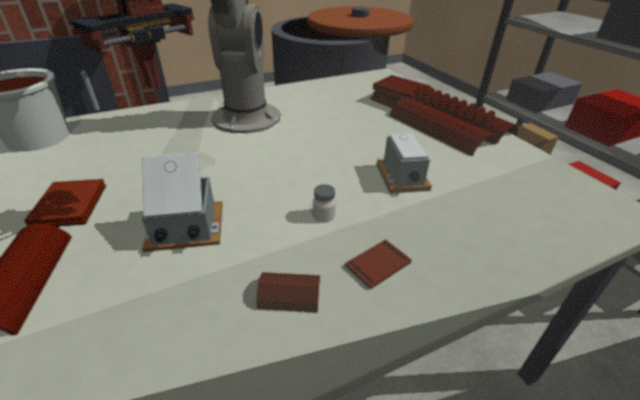

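After 3 s the hatch is still up: the ring is at (170,167) in the scene view, the mark has risen from 96 to 157 mm, and nothing else has changed.

```bash
python3 -c "
from plant import sign_off
print(sign_off())"
```

```text
the job is handed in; nothing more can be done
None
```

The fuse box is open: I pressed the wide hatch once at its mark with shut fingertips, it popped up when I drew back, and I handed the job in at about 8.5 s.

- **Press:** The tool stopped at z = 89 mm, about 6 mm below the shut face, with the force rising from 4 to 15 N.
- **Withdrawal:** I went straight up 220 mm, so the fingertips ended at z = 308 mm, well clear of the hatch.
- **Watching:** After 3 s of holding still, the scene picture showed no change. The mark read about 157 mm high against 96 mm shut, which fits the open stop.
- **Bystanders:** The narrow box, jar and two loose tiles showed no changed pixels against the start picture.

**Checks that disagreed:**
- The wide hatch measured 119 x 105 mm against the given 120 x 109 mm.
- 451 pixels changed in the wrist view between the two last pictures. I put that down to the arm settling by about 0.4 mm, but did not check it further.

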